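# Shut the tackle chest for carrying

### The job

Shut up the wooden tackle chest so that it can be carried: push its drawer fully in, then push the lid down until it is fully closed, then push the barrel bolt on the lid fully across under its keeper. Only push, gently, with the fingertips: grip and lift nothing, slam nothing, and leave the lures and the other things on the table where they are.

Things in the scene. Friction and masses are not known exactly. Their poses are not given: they have to be found in the camera images.
- chest: Wooden tackle chest, fixed on the table, 180 deep (x) x 270 wide (y) x 115 mm high; origin under its centre at table height; its front looks to its -x, towards the robot, z up. Side walls 12 mm thick, 115 mm high. Till with loose lures under the lid (floor 60, front wall to 85 mm), drawer below. The lid's skirt drops in front of the drawer front's top, so the drawer must be in first.
- drawer (a joint): How far the drawer stands out, m: 0 = fully in, at most 0.09. It slides along the chest's x; about 2 N towards the chest's +x shuts it, and it stays where it is left. Its front is a flat board 242 mm wide, 12 to 71 mm above the table; shut, its face lies 79 mm before the chest's centre, 11 mm behind the front edges of the side walls.
- drawer_pull: The drawer's brass pull, which moves with the drawer: a round knob 18 mm in diameter that stands 16 mm out of the middle of the drawer front, 36 mm above the table. Its origin is the centre of its front end. Pushing it home at up to about 50 mm/s is gentle.
- lid (a joint): Lid angle, rad: 0 = closed, 1.57 = upright, at most 1.6. Panel 176 mm from hinge to front edge, 242 wide, 8 thick; closed, it lies between the side walls, upper face flush with them at 115 mm. A skirt 47 mm deep hangs from its front edge on the inner side. Friction hinges hold it at any angle; 2 to 4 N on the outer face (turned away from the robot while open) at the front edge close it.
- lid_hinge (a point): Middle of the lid's hinge line: 86 mm behind the chest's centre (its +x), 107 mm above the table. The line runs along the chest's y; the closed panel's underside lies at this height.
- lid_edge (a point): Middle of the lid's front edge on its outer face; moves with the lid. Bringing the lid down onto its stops at up to about 50 mm/s here is gentle.
- bolt (a joint): How far the barrel bolt is shot, m: 0 = drawn back, 0.022 = fully across. Steel rod 8 mm thick on the lid's outer face near its front right corner, parallel to the hinge. About 2 N slides it to the chest's -y (right), under the brass keeper on the right side wall, and it stays where it is left. It enters only with the lid fully closed.
- bolt_knob: The bolt's steel knob, 12 mm thick, square to the lid; origin = centre of its top. Lid closed: the top is 145 mm above the table, 30 above the lid; its upper 14 mm are clear, to be pushed from the +y side. Drawn back it lies 80 mm right (-y) of the chest's centre and 52 before it (-x). Brass guides on both sides of it rise 14 mm above the lid, the +y one's near edge 31 mm from the knob.
- crank_fat: loose fat green and orange lure, 49 x 33 x 17 mm, in the left compartment of the till
- minnow_spotted: loose brown spotted lure, 65 x 29 x 12 mm, in the middle compartment of the till
- jig_orange: loose orange ball jig, 31 x 17 x 17 mm, in the right compartment of the till
- pliers: loose long-nose pliers with blue handles, 170 mm long, 12 mm high, on the table to the right
- screwdriver: loose screwdriver with an orange handle, 190 mm long, 25 mm high, on the table to the left
- pen: loose red and white marker, 135 mm long, 16 mm high, on the table to the left
- spool: loose spool of grey line, 61 mm in diameter, 20 mm high, on the table to the right
- tub: loose empty white tub, 126 mm in diameter, 78 mm high, on the table to the left

How it is judged (in metres and radians):
On the way, in this order (a step that is already met when the one before it is completed fails the run):
1. the drawer is pushed fully in while the lid is still up (value of joint drawer below 0.004 m and value of joint lid above 0.6 rad), for 0.2 s.
2. the lid is pushed fully down with the bolt still drawn back (value of joint lid below 0.025 rad and value of joint bolt below 0.01 m), for 0.2 s.
3. the bolt is shot across under its keeper (value of joint bolt above 0.018 m), for 0.2 s.
At the end, for the whole second after the job is handed in: The drawer is in to within 4 mm, the lid is down to within 0.025 rad (4 mm at its front edge) and the bolt is at least 18 mm of its 22 mm across under the keeper (value of joint drawer below 0.004 m and value of joint lid below 0.025 rad and value of joint bolt above 0.018 m); the robot touches nothing.
It fails at once if the drawer's pull or the bolt's knob is gripped or rammed (more than 70 N from the fingers) (contact force between the fingers and drawer_pull above 70 N or contact force between the fingers and bolt_knob above 70 N).
It fails at once if the chest, its drawer or its lid is rammed (more than 90 N from the fingers) (contact force between the fingers and chest above 90 N).
It fails at once if a lure in the till is moved by more than 25 mm (distance of any of crank_fat, minnow_spotted, jig_orange from where it was at the start of the episode above 0.025 m).
It fails at once if a thing on the table is moved or lifted by more than 20 mm (distance of any of pliers, screwdriver, pen, spool, tub from where it was at the start of the episode above 0.02 m).
It also fails if it takes over 58 s, if anything falls off the work surface, if the arm or the gripper's body presses on something with over 40 N, if the wrist force passes 120 N, or if a joint passes its speed limit or range.

### The arm

A 6-joint arm with a two-finger parallel gripper is mounted at the origin on a cart in front of the work surface, level with it; the furniture and walls round the work are solid. World frame = base frame: x ahead of the robot, y to its left, z up, the work surface at z = 0. Lengths are in mm, angles in rad, forces in N, time in s.
With the tool pointing down it reaches from about 300 to 775 mm from the base axis. Payload 14.6 kg.
Tool frame: the origin (TCP) lies between the finger pads; the fingertips stand ahead of it and the grasp point (between the pads) lies 11 mm behind it (manip.finger_overhang is the z of the fingertips in the tool frame, in mm); z points along the fingers, y is the line along which they close (so a half turn about z gives the same grasp; the last joint's range is limited). The gripper opens to 94 mm and grips with 3 to 60 N. Pads are 16 mm wide; open, the fingers measure 119 mm over their backs; the gripper's body (75 mm by 177 mm) begins 78 mm behind the grasp point.
Start: joints at [-1.306, 0.3, 1.521, -0, 1.321, -0.067], TCP at [179.153, -519.994, 213.446] pointing down, gripper open.
Joint ranges: [-3.03, 3.03], [-0.79, 2.21], [0.23, 2.52], [-1.04, 4.18], [0, 3.07], [-2.55, 2.55]. Speed limits (rad/s): [2.22, 2.22, 2.57, 3.14, 3.14, 3.14].

### API

Orientations are given as [roll, pitch, yaw] about the fixed x, y, z axes, in that order (R = Rz(yaw) Ry(pitch) Rx(roll)).
In Python, from cell import manip gives the robot as it stands.
- The arm moves only by the tool jog_arm, never from a script. Its argument "series" is a list of rows, each a list of 7 numbers: the shift along the world's x, y, z as a fraction of full scale, then the turn, a rotation vector about the world's x, y, z as a fraction of full scale, then the closure, from 0 (fully open) to 1 (shut). In form: [[dx, dy, dz, wx, wy, wz, fingers], ...]. A call has 1 to 8 rows; each row is the pose to reach, as a shift and turn from the pose commanded when the call began; what a row does not reach only later rows make up. Full scale, the value 1, is 120 mm for a shift and 90 degrees for a turn. A row lasts 1/12 s, in which the tool goes at most 41.7 mm and 7.16 degrees, less where a joint would pass 70% of its speed; a pose out of reach is approached as far as the arm can. A call with a number of a shift or a turn outside -1 to 1 is refused whole. A call with a gripper value outside its range is refused whole. The fingers move at their own pace and stop on an object; "grip_force" is the grip in N (left out, the last holds). Time passes only in rows, so rows that repeat a pose let the fingers close. It gives the time, the measured TCP pose, the force, the opening and the grip force at its end, in the units of the state.
- manip.read_state(): the state, without advancing time (a new reading comes with each control period).
- manip.camera(name): name is "scene" or "top" or "wrist"; returns a dict with "frame" (384x512x3 uint8, red, green, blue), "vfov" (degrees; the focal length in pixels is half the picture's height over the tangent of half this angle, whatever the lens; pixels are square), "cx", "cy" (the principal point, pixels), "k1" (the pictures are not rectified: a ray, as slopes to the right and down, at radius r is drawn at 1 + k1 r^2 times it, then the intrinsics apply), "R" (3x3) and "t" (3): a world point X has camera coordinates R X + t; the wrist camera has in their place "hand_eye" (4x4, takes a point from camera to tool coordinates, whose origin is the TCP and whose axes are the flange's). Camera axes: x right, y down, z forward; pixel columns grow to the right and rows downward; lengths in mm; the calibration is good to about 2 mm. A picture is of the moment at which its call begins: read the wrist's pose just before it. There is no depth.
- manip.sign_off(): hands the job in; it is judged then, once.
The state is a dict: "clock": time; "joints": joint angles; "qd": joint speeds; "effort": joint torques, N m; "eef_pos": TCP position; "eef_rot": TCP orientation; "wrist_force": force on the tool from outside, world axes, zero at the start; "moment": the same for the moment, N m; "finger_gap": finger opening in mm; "finger_force": force on a finger pad.
Only numpy, scipy, OpenCV 4.12 (cv2) and the standard library are available. Lean on these libraries where they do the work, as an engineer would, in place of code of your own. Each camera call takes 0.05 s, during which the arm holds its last target. There are 200 camera calls.

## Working session

There is one attempt and no reset: what is moved stays moved. The work goes in short steps, Python scripts to look and compute and a tool call to move; the robot and the scene stay as the last step left them, time stands still between calls to the robot, and variables do not carry over. Pictures are saved under pics/ and viewed, at most 10 in all, crops included, and the job is handed in when it is done.

Besides the shell and the picture viewer there is one more tool, called after "Emit:" as name(argument=value, ...), one argument or row to a line, values as JSON. jog_arm: Moves the arm, as the interface text tells. Its arguments: {"type":"object","properties":{"series":{"type":"array"},"grip_force":{"type":"number"}},"required":["series"]}

```bash
ls; mkdir -p pics; cat > h.py <<'E'
import numpy as np, cv2
from cell import manip
def save(n,f): 
    c=manip.camera(n); cv2.imwrite(f,c['frame'][:,:,::-1]); return c
E
python3 - <<'E'
from h import *
import pickle
s=manip.read_state(); print(s, manip.finger_overhang)
cs={}
for n in('scene','top'):
    c=save(n,f'pics/{n}0.png'); cs[n]=c; print(n,c['vfov'],c['cx'],c['cy'],c['k1'],np.round(c['R'],3).tolist(),c['t'])
pickle.dump(cs,open('cs.pkl','wb'))
E
```

```text
pics
{'clock': 0.0, 'joints': array([-1.30562523e+00,  3.00435041e-01,  1.52160031e+00,  9.04218075e-06,
        1.32067732e+00, -6.66168318e-02]), 'qd': array([ 8.94384536e-04, -3.73932859e-04,  1.71937784e-05,  4.85693974e-04,
       -3.52891354e-04, -6.54413345e-04]), 'effort': array([-3.99601804e-04, -5.31803334e+01, -3.52735984e+01,  7.07626529e-02,
        2.43773824e-02, -9.84309509e-05]), 'eef_pos': array([ 179.07723753, -519.75995168,  212.89796605]), 'eef_rot': array([-3.14047570e+00, -8.32958207e-05,  3.31785638e-01]), 'wrist_force': array([-0.1442468 ,  0.83627521, -0.05099313]), 'moment': array([-0.04319616,  0.05169567, -0.02214631]), 'finger_force': 0.0, 'finger_gap': 94.24085040852886} 8.0
scene 54.974988475217216 259.21468447623454 194.15792125959098 -0.051039657160669646 [[-0.581, -0.814, 0.013], [-0.527, 0.364, -0.768], [0.62, -0.454, -0.64]] [367.08295729 389.2156494  888.97015917]
top 44.16902669351108 255.6011763774826 192.06031200489483 -0.01655800814967323 [[-0.023, -1.0, 0.013], [-0.982, 0.021, -0.19], [0.19, -0.017, -0.982]] [  43.82749376  609.878062   1475.84546904]
```

View pics/scene0.png

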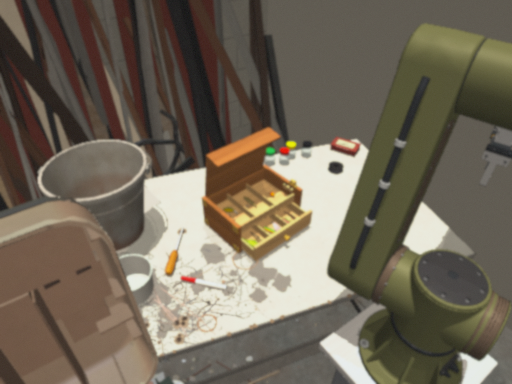

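View pics/top0.png

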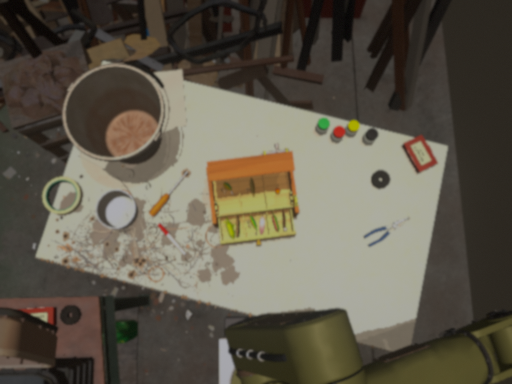

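The scene view has the chest at about (255,195) with its lid up and drawer out. The top view has it at about (253,197). I'll enlarge both.

```bash
python3 - <<'E'
import pickle,cv2
cs=pickle.load(open('cs.pkl','rb'))
t=cs['top']['frame'][140:255,195:310,::-1]; cv2.imwrite('pics/tc.png',cv2.resize(t,None,fx=5,fy=5,interpolation=cv2.INTER_CUBIC))
t=cs['scene']['frame'][120:265,195:320,::-1]; cv2.imwrite('pics/sc.png',cv2.resize(t,None,fx=4,fy=4,interpolation=cv2.INTER_CUBIC))
E
```

```text
(no output)
```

View pics/tc.png

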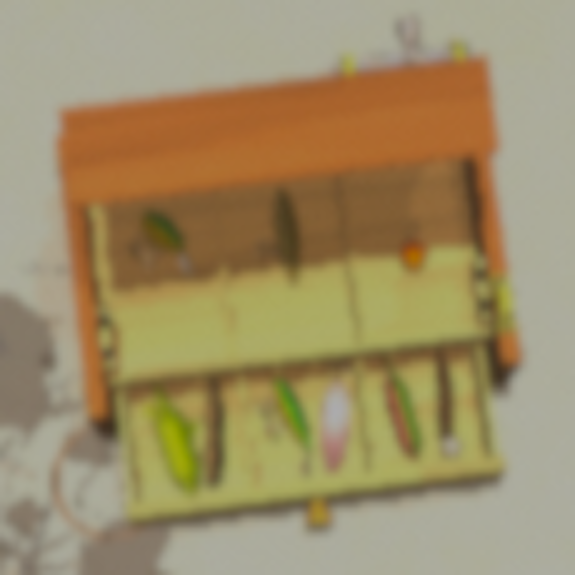

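View pics/sc.png

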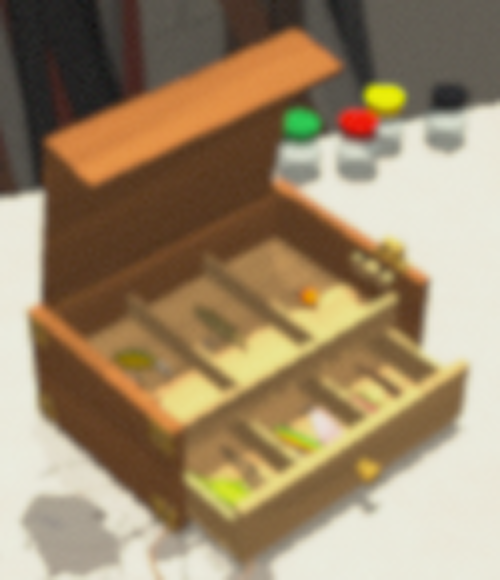

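The top crop shows wall front corners at (88,418) and (520,360), the pull at (318,514), and the lid's outer edge from (62,108) to (488,58). The scene crop shows the pull at (370,468) and the lid's edge corners at (48,142)/(297,28). The lid stands roughly upright and its bolt is on the far side.

```bash
cat >> h.py <<'E'
import pickle
def ray(c,u,v):
    f=192/np.tan(np.radians(c['vfov']/2)); K=np.array([[f,0,c['cx']],[0,f,c['cy']],[0,0,1]])
    x,y=cv2.undistortPoints(np.array([[[u,v]]],float),K,np.array([c['k1'],0,0,0,0.]))[0,0]
    R=np.array(c['R']);t=np.array(c['t']); d=R.T@[x,y,1]; return -R.T@t,d/np.linalg.norm(d)
def onz(c,u,v,z): o,d=ray(c,u,v); return o+d*(z-o[2])/d[2]
def tri(c1,p1,c2,p2):
    o1,d1=ray(c1,*p1);o2,d2=ray(c2,*p2)
    s=np.linalg.lstsq(np.c_[d1,-d2],o2-o1,rcond=None)[0]; a=o1+s[0]*d1;b=o2+s[1]*d2; return (a+b)/2,np.linalg.norm(a-b)
def chest(o,yaw,x,y,z): c,s=np.cos(yaw),np.sin(yaw); return np.array([o[0]+c*x-s*y,o[1]+s*x+c*y,z])
E
python3 - <<'E'
from h import *
cs=pickle.load(open('cs.pkl','rb'));T,S=cs['top'],cs['scene']
t=lambda u,v:(195+u/5-.4,140+v/5-.4)
s=lambda u,v:(195+u/4-.4,120+v/4-.4)
L=onz(T,*t(88,418),115);Rr=onz(T,*t(520,360),115);print('wall front',L,Rr,np.linalg.norm(L-Rr))
v=L-Rr; yaw=np.arctan2(-v[0],v[1]); m=(L+Rr)/2; o=m+90*np.array([np.cos(yaw),np.sin(yaw),0]); print('yaw',yaw,'o',o)
# scene check: left front wall top, right front wall top
a=onz(S,*s(180,435),115);b=onz(S,*s(428,282),115);bl=onz(S,*s(32,310),115);print('scene LF,RF,LB',a,b,bl)
v=a-b;print(np.linalg.norm(v),np.arctan2(-v[0],v[1]))
print('pull',tri(T,t(318,514),S,s(370,468)), onz(T,*t(318,522),36))
for p,q in(((62,108),(48,142)),((488,58),(297,28))): print('edge',tri(T,t(*p),S,s(*q)))
print('hinge',chest(o,yaw,86,0,107))
for p in((132,520),(502,472)): print('drawer',onz(T,*t(*p),71))
E
```

```text
wall front [504.93251113 167.12606721 115.        ] [ 535.27422061 -100.49986925  115.        ] 269.3404188050567
yaw 0.11289153661251045 o [609.53047224  43.45176983 115.        ]
scene LF,RF,LB [499.82830288 164.59964379 115.        ] [530.84534068 -93.9416719  115.        ] [680.83180783 184.40857024 115.        ]
260.3952160695774 0.1193987270514364
pull (array([449.22962719,  25.64057871,  41.34426149]), np.float64(0.37737534695331937)) [444.4040346   25.52394385  36.        ]
edge (array([658.93202123, 168.11778495, 278.30026374]), np.float64(0.2012209624365678))
edge (array([682.76669453, -70.61031164, 282.41675096]), np.float64(1.8963996196860853))
hinge [694.98304055  53.13983309 107.        ]
drawer [445.40094305 143.22548959  71.        ]
drawer [470.48446454 -90.96793878  71.        ]
```

Chest is at about (607.5, 44), yaw 0.115. The pull is at about (447, 26) and the lid is at about 1.4 rad. I'll go to the front of the pull with closed fingers.

Emit:
jog_arm(
  series=[
    [0.38,0.9,0,0,0,-0.138,1],
    [0.38,0.9,0,0,0,-0.138,1],
    [0.38,0.9,0,0,0,-0.138,1],
    [0.38,0.9,0,0,0,-0.138,1],
  ],
  grip_force=10,
)

```text
clock: 0.43
eef_pos: [226.2, -408.1, 213.4]
eef_rot: [-3.141, -0.0, 0.117]
wrist_force: [-0.4, -0.7, -0.1]
finger_gap: 70.9
finger_force: 0.0
```

Emit:
jog_arm(
  series=[
    [0.38,0.9,0,0,0,0,1],
    [0.38,0.9,0,0,0,0,1],
    [0.38,0.9,0,0,0,0,1],
    [0.38,0.9,0,0,0,0,1],
  ],
)

```text
clock: 0.77
eef_pos: [271.5, -300.5, 213.5]
eef_rot: [-3.141, -0.0, 0.118]
wrist_force: [-1.5, -0.3, -1.0]
finger_gap: 44.2
finger_force: 0.0
```

Emit:
jog_arm(
  series=[
    [0.38,0.9,0,0,0,0,1],
    [0.38,0.9,0,0,0,0,1],
    [0.38,0.9,0,0,0,0,1],
    [0.38,0.9,0,0,0,0,1],
  ],
)

```text
clock: 1.1
eef_pos: [317.3, -192.7, 213.6]
eef_rot: [-3.141, -0.001, 0.119]
wrist_force: [-0.4, -0.4, 0.1]
finger_gap: 17.2
finger_force: 0.0
```

Emit:
jog_arm(
  series=[
    [0.38,0.9,0,0,0,0,1],
    [0.38,0.9,0,0,0,0,1],
    [0.38,0.9,0,0,0,0,1],
    [0.38,0.9,0,0,0,0,1],
  ],
)

```text
clock: 1.43
eef_pos: [363.0, -84.8, 213.5]
eef_rot: [-3.141, -0.0, 0.119]
wrist_force: [0.1, -0.3, 0.7]
finger_gap: 0.6
finger_force: 0.0
```

Emit:
jog_arm(
  series=[
    [0.3,0.9,0,0,0,0,1],
    [0.3,0.9,0,0,0,0,1],
    [0.3,0.9,0,0,0,0,1],
    [0.3,0.9,0,0,0,0,1],
    [0.3,0.9,0,0,0,0,1],
  ],
)

```text
clock: 1.85
eef_pos: [397.9, 20.1, 213.1]
eef_rot: [3.141, 0.001, 0.118]
wrist_force: [0.2, -0.3, -0.2]
finger_gap: 0.6
finger_force: 0.0
```

Emit:
jog_arm(
  series=[
    [0,0,-0.3,0,0,0,1],
    [0,0,-0.6,0,0,0,1],
    [0,0,-0.9,0,0,0,1],
    [0,0,-0.9,0,0,0,1],
  ],
)

```text
clock: 2.18
eef_pos: [394.5, 18.5, 100.5]
eef_rot: [-3.14, 0.009, 0.113]
wrist_force: [0.0, 0.1, -0.1]
finger_gap: 0.5
finger_force: 0.0
```

Emit:
jog_arm(
  series=[
    [0,0,-0.2,0,0,0,1],
    [0,0,-0.4,0,0,0,1],
    [0,0,-0.56,0,0,0,1],
    [0.05,0.006,-0.56,0,0,0,1],
    [0.1,0.012,-0.56,0,0,0,1],
    [0.15,0.018,-0.56,0,0,0,1],
    [0.18,0.021,-0.56,0,0,0,1],
    [0.21,0.024,-0.56,0,0,0,1],
  ],
)

```text
clock: 2.85
eef_pos: [424.0, 22.8, 39.5]
eef_rot: [3.141, -0.002, 0.115]
wrist_force: [0.2, 0.6, 0.5]
finger_gap: 0.6
finger_force: 0.0
```

Emit:
jog_arm(
  series=[
    [0.03,0.003,0,0,0,0,1],
    [0.06,0.007,0,0,0,0,1],
    [0.09,0.01,0,0,0,0,1],
    [0.12,0.014,0,0,0,0,1],
    [0.15,0.017,0,0,0,0,1],
    [0.18,0.02,0,0,0,0,1],
    [0.21,0.024,0,0,0,0,1],
    [0.24,0.027,0,0,0,0,1],
  ],
)

```text
clock: 3.52
eef_pos: [451.8, 26.2, 38.2]
eef_rot: [-3.142, 0.0, 0.115]
wrist_force: [-2.1, 0.9, 1.6]
finger_gap: 0.5
finger_force: 0.9
```

Contact made at about 2 N. I'll keep pushing.

Emit:
jog_arm(
  series=[
    [0.03,0.003,0,0,0,0,1],
    [0.06,0.007,0,0,0,0,1],
    [0.09,0.01,0,0,0,0,1],
    [0.12,0.014,0,0,0,0,1],
    [0.15,0.017,0,0,0,0,1],
    [0.18,0.02,0,0,0,0,1],
    [0.21,0.024,0,0,0,0,1],
    [0.24,0.027,0,0,0,0,1],
  ],
)

```text
clock: 4.18
eef_pos: [480.7, 29.4, 38.2]
eef_rot: [3.142, 0.0, 0.115]
wrist_force: [-1.8, -1.1, 1.7]
finger_gap: 0.6
finger_force: 0.9
```

Emit:
jog_arm(
  series=[
    [0.02,0.002,0,0,0,0,1],
    [0.04,0.005,0,0,0,0,1],
    [0.06,0.007,0,0,0,0,1],
    [0.08,0.009,0,0,0,0,1],
    [0.1,0.011,0,0,0,0,1],
    [0.12,0.014,0,0,0,0,1],
  ],
)

```text
clock: 4.68
eef_pos: [495.0, 31.0, 38.2]
eef_rot: [3.142, 0.0, 0.115]
wrist_force: [-1.5, -2.1, -0.6]
finger_gap: 0.3
finger_force: 0.9
```

Emit:
jog_arm(
  series=[
    [0.015,0.002,0,0,0,0,1],
    [0.03,0.003,0,0,0,0,1],
    [0.045,0.005,0,0,0,0,1],
    [0.06,0.007,0,0,0,0,1],
  ],
)

```text
clock: 5.02
eef_pos: [502.1, 31.9, 38.3]
eef_rot: [3.142, -0.0, 0.115]
wrist_force: [-2.0, -1.6, 0.4]
finger_gap: 0.7
finger_force: 0.8
```

Emit:
jog_arm(
  series=[
    [0.01,0.001,0,0,0,0,1],
    [0.02,0.002,0,0,0,0,1],
    [0.02,0.002,0,0,0,0,1],
  ],
)

```text
clock: 5.27
eef_pos: [503.9, 32.1, 38.2]
eef_rot: [-3.142, 0.001, 0.115]
wrist_force: [-5.1, -2.7, 2.3]
finger_gap: 0.6
finger_force: 2.7
```

Emit:
jog_arm(
  series=[
    [0.01,0.001,0,0,0,0,1],
    [0.02,0.002,0,0,0,0,1],
    [0.02,0.002,0,0,0,0,1],
    [0.02,0.002,0,0,0,0,1],
  ],
)

```text
clock: 5.6
eef_pos: [504.2, 32.1, 38.0]
eef_rot: [-3.141, 0.007, 0.115]
wrist_force: [-20.8, -3.4, 15.1]
finger_gap: 0.7
finger_force: 11.0
```

Firm stop at 504.2 against the predicted 505, so the drawer is in. Next I back off, rise, and pass over the lid.

Emit:
jog_arm(
  series=[
    [-0.05,-0.006,0,0,0,0,1],
    [-0.15,-0.018,0,0,0,0,1],
    [-0.25,-0.03,0,0,0,0,1],
    [-0.25,-0.03,0.3,0,0,0,1],
    [-0.25,-0.03,0.6,0,0,0,1],
    [-0.25,-0.03,0.9,0,0,0,1],
    [-0.25,-0.03,0.9,0,0,0,1],
  ],
)

```text
clock: 6.18
eef_pos: [479.6, 28.9, 152.8]
eef_rot: [3.14, -0.011, 0.115]
wrist_force: [0.8, 0.6, 1.5]
finger_gap: 0.4
finger_force: 0.0
```

Emit:
jog_arm(
  series=[
    [0,0,0.3,0,0,0,1],
    [0,0,0.6,0,0,0,1],
    [0,0,0.8,0,0,0,1],
    [0,0,0.8,0,0,0,1],
  ],
)

```text
clock: 6.52
eef_pos: [478.5, 28.9, 247.2]
eef_rot: [3.141, -0.009, 0.115]
wrist_force: [0.5, 0.8, -0.2]
finger_gap: 0.2
finger_force: 0.0
```

Emit:
jog_arm(
  series=[
    [0,0,0.3,0,0,0,1],
    [0,0,0.6,0,0,0,1],
    [0,0,0.8,0,0,0,1],
    [0,0,0.8,0,0,0,1],
    [0,0,0.8,0,0,0,1],
  ],
)

```text
clock: 6.93
eef_pos: [477.1, 28.9, 338.3]
eef_rot: [3.142, -0.002, 0.115]
wrist_force: [0.1, 0.1, -1.4]
finger_gap: 0.1
finger_force: 0.0
```

```bash
python3 - <<'E'
from h import *
cv2
c=save('top','pics/top1.png'); d=manip.camera('scene')
pickle.dump({'top':c,'scene':d},open('cs1.pkl','wb'))
a=cv2.resize(c['frame'][140:255,195:310,::-1],(400,400),interpolation=3)
b=cv2.resize(d['frame'][120:265,195:340,::-1],(400,400),interpolation=3)
cv2.imwrite('pics/m1.png',np.hstack([a,b])); print(manip.read_state()['eef_pos'])
E
```

```text
[476.57579093  28.82407746 336.64632444]
```

View pics/m1.png

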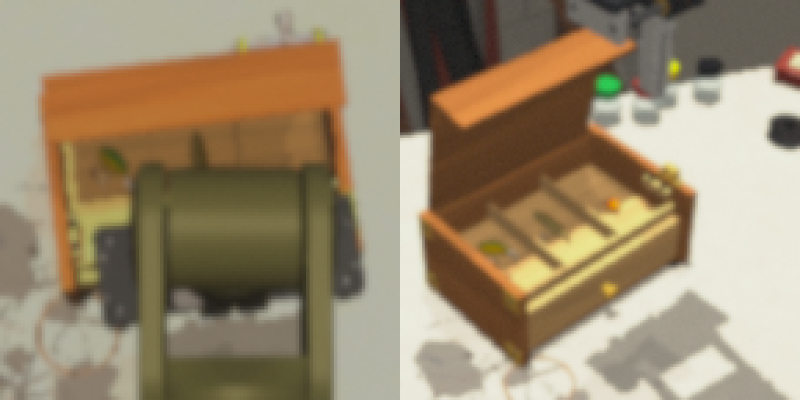

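The right view shows the drawer shut flush between the walls at about (600,290), with the lid still up. Now I pass over the lid and down behind it.

Emit:
jog_arm(
  series=[
    [0.3,0.05,0,0,0,0,1],
    [0.6,0.1,0,0,0,0,1],
    [0.9,0.14,0,0,0,0,1],
    [0.98,0.16,0,0,0,0,1],
    [0.98,0.16,0,0,0,0,1],
  ],
)

```text
clock: 7.45
eef_pos: [595.7, 48.3, 334.6]
eef_rot: [-3.141, 0.005, 0.115]
wrist_force: [-0.5, 0.8, -0.0]
finger_gap: 0.5
finger_force: 0.0
```

Emit:
jog_arm(
  series=[
    [0.3,0.05,0,0,0,0,1],
    [0.6,0.1,0,0,0,0,1],
    [0.9,0.14,0,0,0,0,1],
    [0.98,0.16,0,0,0,0,1],
    [0.98,0.16,0,0,0,0,1],
    [0.98,0.16,0,0,0,0,1],
  ],
)

```text
clock: 7.95
eef_pos: [711.5, 67.1, 336.8]
eef_rot: [-3.141, 0.002, 0.115]
wrist_force: [-0.4, 0.5, 0.5]
finger_gap: 0.4
finger_force: 0.0
```

Emit:
jog_arm(
  series=[
    [0,0,-0.2,0,0,0,1],
    [0,0,-0.4,0,0,0,1],
    [0,0,-0.55,0,0,0,1],
    [0,0,-0.55,0,0,0,1],
    [-0.05,-0.006,-0.55,0,0,0,1],
    [-0.1,-0.012,-0.55,0,0,0,1],
    [-0.13,-0.015,-0.55,0,0,0,1],
    [-0.16,-0.018,-0.55,0,0,0,1],
  ],
)

```text
clock: 8.62
eef_pos: [692.1, 64.8, 274.1]
eef_rot: [3.141, -0.002, 0.115]
wrist_force: [0.8, -0.2, -0.1]
finger_gap: 0.6
finger_force: 0.0
```

Emit:
jog_arm(
  series=[
    [-0.03,-0.003,0,0,0,0,1],
    [-0.06,-0.007,0,0,0,0,1],
    [-0.09,-0.01,0,0,0,0,1],
    [-0.12,-0.014,0,0,0,0,1],
    [-0.15,-0.017,0,0,0,0,1],
    [-0.18,-0.021,0,0,0,0,1],
  ],
)

```text
clock: 9.12
eef_pos: [670.9, 62.5, 272.1]
eef_rot: [-3.142, -0.0, 0.115]
wrist_force: [2.7, 1.0, -1.3]
finger_gap: 0.7
finger_force: 1.1
```

Contact at about 2.7 N. I'll work out the arc about the hinge.

```bash
python3 - <<'E'
import numpy as np
rho=159.6;f0=1.392
for k in range(5):
    a=f0-.28*k; n=8
    for i in (2,4,6,8):
        f=max(a-.035*i,.05)
        dx=-rho*(np.cos(f)-np.cos(a));dz=rho*(np.sin(f)-np.sin(a))
        print(k,i,round(f,3),np.round(np.array([dx*.9934,dx*.115,dz])/120,3))
E
```

```text
0 2 1.322 [-0.09 -0.01 -0.02]
0 4 1.252 [-0.179 -0.021 -0.046]
0 6 1.182 [-0.266 -0.031 -0.078]
0 8 1.112 [-0.35  -0.041 -0.116]
1 2 1.042 [-0.081 -0.009 -0.044]
1 4 0.972 [-0.16  -0.018 -0.094]
1 6 0.902 [-0.234 -0.027 -0.149]
1 8 0.832 [-0.305 -0.035 -0.209]
2 2 0.762 [-0.066 -0.008 -0.065]
2 4 0.692 [-0.128 -0.015 -0.135]
2 6 0.622 [-0.184 -0.021 -0.208]
2 8 0.552 [-0.235 -0.027 -0.286]
3 2 0.482 [-0.046 -0.005 -0.081]
3 4 0.412 [-0.086 -0.01  -0.165]
3 6 0.342 [-0.12  -0.014 -0.251]
3 8 0.272 [-0.148 -0.017 -0.34 ]
4 2 0.202 [-0.022 -0.003 -0.09 ]
4 4 0.132 [-0.037 -0.004 -0.182]
4 6 0.062 [-0.046 -0.005 -0.275]
4 8 0.05 [-0.047 -0.005 -0.291]
```

Emit:
jog_arm(
  series=[
    [-0.045,-0.005,-0.01,0,0,0,1],
    [-0.09,-0.01,-0.02,0,0,0,1],
    [-0.135,-0.015,-0.033,0,0,0,1],
    [-0.179,-0.021,-0.046,0,0,0,1],
    [-0.223,-0.026,-0.062,0,0,0,1],
    [-0.266,-0.031,-0.078,0,0,0,1],
    [-0.308,-0.036,-0.097,0,0,0,1],
    [-0.35,-0.041,-0.116,0,0,0,1],
  ],
)

```text
clock: 9.78
eef_pos: [628.6, 57.6, 258.1]
eef_rot: [-3.142, -0.0, 0.115]
wrist_force: [2.5, 0.3, -0.3]
finger_gap: 0.3
finger_force: 0.9
```

Emit:
jog_arm(
  series=[
    [-0.041,-0.005,-0.022,0,0,0,1],
    [-0.081,-0.009,-0.044,0,0,0,1],
    [-0.12,-0.014,-0.069,0,0,0,1],
    [-0.16,-0.018,-0.094,0,0,0,1],
    [-0.197,-0.022,-0.121,0,0,0,1],
    [-0.234,-0.027,-0.149,0,0,0,1],
    [-0.27,-0.031,-0.179,0,0,0,1],
    [-0.305,-0.035,-0.209,0,0,0,1],
  ],
)

```text
clock: 10.45
eef_pos: [592.1, 53.3, 232.9]
eef_rot: [3.142, 0.0, 0.115]
wrist_force: [1.7, 0.8, -0.1]
finger_gap: 0.3
finger_force: 0.6
```

Emit:
jog_arm(
  series=[
    [-0.033,-0.004,-0.032,0,0,0,1],
    [-0.066,-0.008,-0.065,0,0,0,1],
    [-0.097,-0.011,-0.1,0,0,0,1],
    [-0.128,-0.015,-0.135,0,0,0,1],
    [-0.156,-0.018,-0.171,0,0,0,1],
    [-0.184,-0.021,-0.208,0,0,0,1],
    [-0.21,-0.024,-0.247,0,0,0,1],
    [-0.235,-0.027,-0.286,0,0,0,1],
  ],
)

```text
clock: 11.12
eef_pos: [564.0, 50.1, 198.5]
eef_rot: [-3.142, 0.0, 0.115]
wrist_force: [0.8, -0.2, 1.2]
finger_gap: 0.6
finger_force: 0.4
```

Emit:
jog_arm(
  series=[
    [-0.023,-0.003,-0.04,0,0,0,1],
    [-0.046,-0.005,-0.081,0,0,0,1],
    [-0.066,-0.008,-0.123,0,0,0,1],
    [-0.086,-0.01,-0.165,0,0,0,1],
    [-0.103,-0.012,-0.208,0,0,0,1],
    [-0.12,-0.014,-0.251,0,0,0,1],
  ],
)

```text
clock: 11.62
eef_pos: [549.7, 48.4, 168.3]
eef_rot: [-3.142, 0.0, 0.115]
wrist_force: [0.8, 0.7, 0.4]
finger_gap: 0.5
finger_force: 0.3
```

```bash
python3 - <<'E'
from h import *
d=manip.camera('scene')
cv2.imwrite('pics/s2.png',cv2.resize(d['frame'][110:270,190:350,::-1],(560,560),interpolation=3)); print(manip.read_state()['eef_pos'])
E
```

```text
[549.07398476  48.37831286 167.21819624]
```

View pics/s2.png

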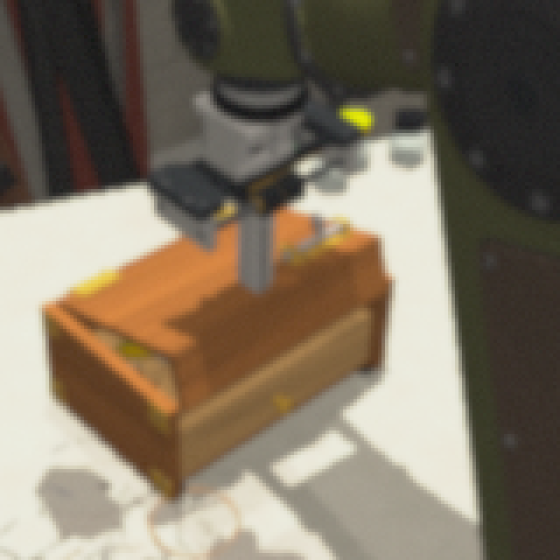

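The fingertip is on the lid near its front edge at about (255,290), the lid is about 0.3 rad open, and the bolt with its guides is at about (320,240). I continue slower.

Emit:
jog_arm(
  series=[
    [-0.01,-0.001,-0.03,0,0,0,1],
    [-0.018,-0.002,-0.06,0,0,0,1],
    [-0.026,-0.003,-0.09,0,0,0,1],
    [-0.034,-0.004,-0.12,0,0,0,1],
    [-0.042,-0.005,-0.15,0,0,0,1],
    [-0.05,-0.006,-0.18,0,0,0,1],
    [-0.056,-0.006,-0.21,0,0,0,1],
    [-0.06,-0.007,-0.24,0,0,0,1],
  ],
)

```text
clock: 12.33
eef_pos: [542.7, 47.6, 139.7]
eef_rot: [3.142, -0.0, 0.115]
wrist_force: [-0.1, 1.2, 1.1]
finger_gap: 0.3
finger_force: 0.2
```

Emit:
jog_arm(
  series=[
    [-0.005,0,-0.02,0,0,0,1],
    [-0.01,0,-0.04,0,0,0,1],
    [-0.012,0,-0.06,0,0,0,1],
    [-0.014,0,-0.08,0,0,0,1],
  ],
)

```text
clock: 12.67
eef_pos: [541.0, 47.6, 130.2]
eef_rot: [3.142, -0.0, 0.115]
wrist_force: [-0.2, -0.6, 1.2]
finger_gap: 0.6
finger_force: 0.2
```

Emit:
jog_arm(
  series=[
    [0,0,-0.015,0,0,0,1],
    [0,0,-0.03,0,0,0,1],
    [0,0,-0.045,0,0,0,1],
    [0,0,-0.055,0,0,0,1],
  ],
)

```text
clock: 13.0
eef_pos: [541.1, 47.6, 123.6]
eef_rot: [-3.142, 0.0, 0.115]
wrist_force: [-0.1, -0.3, 0.4]
finger_gap: 0.4
finger_force: 0.1
```

Emit:
jog_arm(
  series=[
    [0,0,-0.008,0,0,0,1],
    [0,0,-0.016,0,0,0,1],
    [0,0,-0.016,0,0,0,1],
  ],
)

```text
clock: 13.25
eef_pos: [541.2, 47.6, 123.0]
eef_rot: [3.142, -0.001, 0.115]
wrist_force: [-6.2, -0.4, 12.3]
finger_gap: 0.6
finger_force: 6.4
```

The lid is on its stop (z 123.0 as predicted). I hold briefly, lift, and go near the knob's +y side.

Emit:
jog_arm(
  series=[
    [0,0,-0.005,0,0,0,1],
    [0,0,-0.005,0,0,0,1],
    [0,0,-0.005,0,0,0,1],
    [0,0,0.1,0,0,0,1],
    [0,0,0.31,0,0,0,1],
    [0.148,-0.328,0.31,0,0,0,1],
    [0.148,-0.328,0.31,0,0,0,1],
    [0.148,-0.328,0.31,0,0,0,1],
  ],
)

```text
clock: 13.92
eef_pos: [559.1, 7.0, 158.9]
eef_rot: [3.141, -0.0, 0.113]
wrist_force: [-0.0, 0.4, -0.1]
finger_gap: 0.8
finger_force: 0.0
```

```bash
python3 - <<'E'
from h import *
d=manip.camera('scene');c=manip.camera('top');pickle.dump({'top':c,'scene':d},open('cs2.pkl','wb'))
a=cv2.resize(d['frame'][150:230,235:315,::-1],(480,480),interpolation=3)
cv2.imwrite('pics/s3.png',a); print(manip.read_state()['eef_pos'])
o=np.array([607,44]);
def proj(c,X):
    f=192/np.tan(np.radians(c['vfov']/2)); K=np.array([[f,0,c['cx']],[0,f,c['cy']],[0,0,1]])
    return cv2.projectPoints(np.array([X],float),cv2.Rodrigues(np.array(c['R']))[0],np.array(c['t'],float),K,np.array([c['k1'],0,0,0,0.]))[0][0,0]
for X in((-52,-80,145),(-52,-80,123),(-90,-135,115),(-90,135,115)): print(X,(proj(d,chest(o,.115,*X))-[235,150])*6+2.5)
E
```

```text
[558.4469419    8.47469563 158.54113531]
(-52, -80, 145) [289.43313875 201.43332386]
(-52, -80, 123) [287.19322576 233.94317162]
(-90, -135, 115) [408.55815757 236.60713978]
(-90, 135, 115) [ 21.86029277 472.51542241]
```

View pics/s3.png

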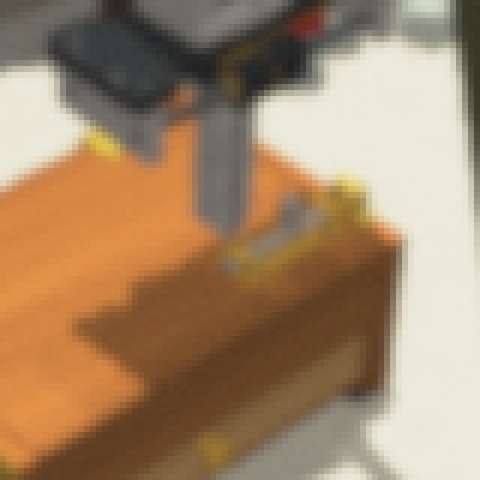

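The knob appears at about (292,205), against the predicted top at (289,201). Lid is flush. Now I lower beside it and push to -y.

Emit:
jog_arm(
  series=[
    [0,0,-0.06,0,0,0,1],
    [0,0,-0.125,0,0,0,1],
    [0.006,-0.05,-0.125,0,0,0,1],
    [0.012,-0.1,-0.125,0,0,0,1],
    [0.017,-0.15,-0.125,0,0,0,1],
    [0.021,-0.18,-0.125,0,0,0,1],
    [0.024,-0.21,-0.125,0,0,0,1],
    [0.024,-0.21,-0.125,0,0,0,1],
  ],
)

```text
clock: 14.68
eef_pos: [561.9, -17.7, 144.3]
eef_rot: [3.141, -0.0, 0.114]
wrist_force: [0.2, 0.7, -0.2]
finger_gap: 0.5
finger_force: 0.0
```

Emit:
jog_arm(
  series=[
    [0.002,-0.02,0,0,0,0,1],
    [0.005,-0.04,0,0,0,0,1],
    [0.007,-0.06,0,0,0,0,1],
    [0.009,-0.08,0,0,0,0,1],
    [0.012,-0.1,0,0,0,0,1],
  ],
)

```text
clock: 15.1
eef_pos: [563.2, -29.1, 144.1]
eef_rot: [-3.141, 0.0, 0.115]
wrist_force: [-0.9, 2.0, -0.2]
finger_gap: 0.6
finger_force: 0.7
```

Emit:
jog_arm(
  series=[
    [0.002,-0.02,0,0,0,0,1],
    [0.005,-0.04,0,0,0,0,1],
    [0.007,-0.06,0,0,0,0,1],
    [0.009,-0.08,0,0,0,0,1],
    [0.012,-0.1,0,0,0,0,1],
  ],
)

```text
clock: 15.52
eef_pos: [564.6, -41.2, 144.1]
eef_rot: [-3.142, 0.0, 0.115]
wrist_force: [-1.6, 1.5, 1.2]
finger_gap: 1.0
finger_force: 0.8
```

Emit:
jog_arm(
  series=[
    [0.001,-0.01,0,0,0,0,1],
    [0.002,-0.02,0,0,0,0,1],
    [0.003,-0.03,0,0,0,0,1],
  ],
)

```text
clock: 15.77
eef_pos: [565.0, -44.7, 144.1]
eef_rot: [-3.142, 0.0, 0.115]
wrist_force: [-0.6, 1.6, -0.0]
finger_gap: 0.7
finger_force: 0.7
```

Emit:
jog_arm(
  series=[
    [0.001,-0.01,0,0,0,0,1],
    [0.002,-0.02,0,0,0,0,1],
    [0.002,-0.02,0,0,0,0,1],
  ],
)

```text
clock: 16.02
eef_pos: [565.2, -47.2, 144.1]
eef_rot: [3.142, -0.0, 0.115]
wrist_force: [-0.7, -0.0, 0.3]
finger_gap: 0.2
finger_force: 0.5
```

Emit:
jog_arm(
  series=[
    [0.001,-0.008,0,0,0,0,1],
    [0.002,-0.016,0,0,0,0,1],
    [0.002,-0.016,0,0,0,0,1],
  ],
)

```text
clock: 16.27
eef_pos: [565.3, -47.9, 144.1]
eef_rot: [-3.14, 0.0, 0.115]
wrist_force: [-1.7, 9.6, 1.4]
finger_gap: 0.4
finger_force: 3.6
```

The bolt has met its stop. I give one small press, then back away and lift clear.

Emit:
jog_arm(
  series=[
    [0,-0.006,0,0,0,0,1],
    [0,-0.006,0,0,0,0,1],
    [-0.005,0.04,0,0,0,0,1],
    [-0.015,0.13,0,0,0,0,1],
    [-0.015,0.13,0.3,0,0,0,1],
    [-0.015,0.13,0.6,0,0,0,1],
    [-0.015,0.13,0.9,0,0,0,1],
    [-0.015,0.13,0.9,0,0,0,1],
  ],
)

```text
clock: 16.93
eef_pos: [565.5, -33.0, 259.5]
eef_rot: [3.139, -0.01, 0.115]
wrist_force: [0.2, 0.2, 1.0]
finger_gap: 0.3
finger_force: 0.0
```

```bash
python3 - <<'E'
from h import *
d=manip.camera('scene')
cv2.imwrite('pics/s4.png',cv2.resize(d['frame'][140:260,195:315,::-1],(600,600),interpolation=3)); print(manip.read_state()['eef_pos'])
E
```

```text
[564.74387458 -32.97470373 255.77332716]
```

View pics/s4.png

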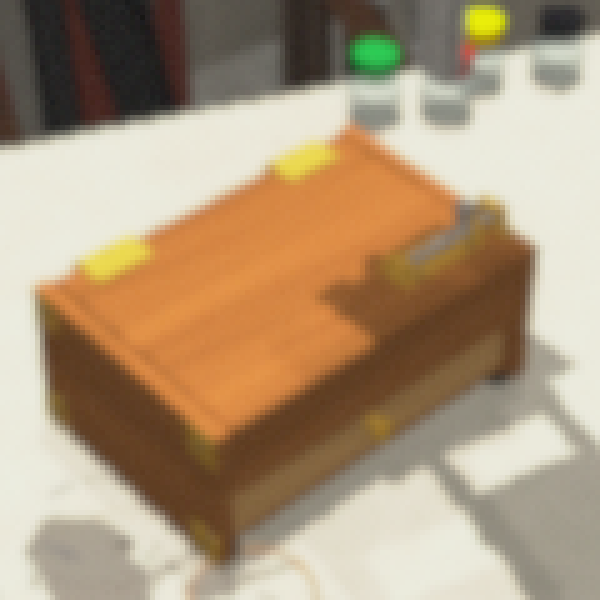

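The chest is shut with the lid flush. The knob, at about (465,210), is now right up by the keeper, so I'm handing in.

```bash
python3 -c "
from cell import manip; print(manip.sign_off())"
```

```text
the job is handed in; nothing more can be done
None
```

The drawer is in, the lid is down and the bolt is pushed fully across under its keeper; the job was handed in at about 17 s, and the sign-off returned no verdict.

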